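Change the bead stall's lamps over from battery to generator

ROBOT

A 6-joint arm with a two-finger parallel gripper is mounted at the origin on the work surface. World frame = base frame: x ahead of the robot, y to its left, z up, the work surface at z = 0. Lengths are in mm, angles in rad, forces in N, time in s.
With the tool pointing down it reaches from about 350 to 775 mm from the base axis. Payload 7.3 kg.
Tool frame: the origin (TCP) lies between the finger pads; the fingertips stand 17 mm ahead of it and the grasp point (between the pads) lies 2 mm behind it; z points along the fingers, y is the direction in which the jaws open and shut (so a half turn about z gives the same grasp; the last joint's range is limited). The gripper opens to 92 mm and grips with 3 to 60 N. Pads are 19 mm wide; open, the fingers measure 130 mm over their backs; the gripper's body (75 mm by 190 mm) begins 47 mm behind the grasp point.
Start: joints at [1.033, 0.342, 1.524, -0, 1.275, -0.146], TCP at [200.459, 485.242, 243.741] pointing down, gripper open.
Joint ranges: [-2.53, 2.53], [-0.77, 2.02], [0.04, 2.7], [-1, 4.14], [0.28, 2.66], [-3.11, 3.11]. Speed limits (rad/s): [2.57, 2.57, 3.14, 3.14, 3.14, 3.14].

INTERFACE

Orientations are given as [roll, pitch, yaw] about the fixed x, y, z axes, in that order (R = Rz(yaw) Ry(pitch) Rx(roll)).
In Python, from plant import get_obs, capture, get_calibration, close_job gives the robot as it stands.
- The arm moves only by the tool carry_out, never from a script. Its argument "moves" is one flat list of numbers, 7 for each row, row after row: the shift along the tool's x, y, z normalised to -1 to 1, where 1 is 40 cm, then the turn, a rotation vector about the tool's x, y, z normalised to -1 to 1, where 1 is 30 degrees, then the opening, from 0 (shut) to 1 (fully open). A call has exactly 8 rows; each row is the pose to reach, as a shift and turn from the pose measured when the call began, along the tool's axes at that moment; what a row does not reach only later rows make up. A row lasts 1/10 s, in which the tool goes at most 50 mm and 8.59 degrees, less where a joint would pass 70% of its speed; a pose out of reach is approached as far as the arm can. A call with a number of a shift or a turn outside -1 to 1 is refused whole. A call with a gripper value outside its range is refused whole. The fingers move at their own pace and stop on an object; the grip force is fixed at half the most. Time passes only in rows, so rows that repeat a pose let the fingers close, or fill a call up. It gives the time, the measured TCP pose, the force and the opening at its end, in the units of the state.
- get_obs(): the state, without advancing time (a new reading comes with each control period).
- capture(name): name is "scene" or "top" or "wrist"; returns the picture (384x512x3 uint8, red, green, blue); there is no depth.
- get_calibration(name): a dict with "vfov" (degrees; the focal length in pixels is half the picture's height over the tangent of half this angle, whatever the lens; pixels are square), "cx", "cy" (the principal point, pixels), "dist" ([k1, k2, p1, p2, k3] as OpenCV has them; the pictures are not rectified), "cam_to_world" (4x4, takes a point from camera to world coordinates). Camera axes: x right, y up, looking along -z (the intrinsics and any distortion apply to the point x, -y, -z); pixel columns grow to the right and rows downward; lengths in mm; the calibration is good to about 2 mm. A picture is of the moment at which its call begins: read the wrist's pose just before it. get_calibration takes no time and is no camera call; for the wrist camera it gives the pose at the moment of the call.
- close_job(): hands the job in, once; it reports no verdict.
The state is a dict: "time": time; "joint_positions": joint angles; "dq": joint speeds; "tau": joint torques, N m; "tool_pos": TCP position; "tcp_rot": TCP orientation; "contact_force": force on the tool from outside, world axes, zero at the start; "moment": the same for the moment, N m; "grip_width": finger opening in mm.
Only numpy, scipy, OpenCV 4.12 (cv2) and the standard library are available. Lean on these libraries where they do the work, as an engineer would, in place of code of your own. Each camera call takes 0.05 s, during which the arm holds its last target.

TASK

Change the stall's lamps over from the battery to the generator at the two grey isolator boxes: first turn the short-handled isolator (battery) off, and only then turn the long-handled isolator (generator) on. The two must never be on together; leave each handle settled in its detent.

Things in the scene. Friction and masses are not known exactly. Their poses are not given: they have to be found in the camera images.
- battery_grip (a point): SHORT isolator handle (battery): black upright blade 54 mm long, 16 thick, 38 tall, its top 93 mm above the table; on a fixed grey box 130 x 100 x 45 mm. Site: on the vertical turning axis at mid-length, 79 mm above the table. It turns with the handle: x level along the blade to its white-striped end (pointer), z up. Pointer aims at a white dot on the box when off, at a white bar when on.
- battery (a joint): angle of the short isolator handle, rad: 0 off (pointer at dot), 1.05 on (at bar), with a firm stop at each; grows clockwise seen from above. An over-centre spring (up to about 0.2 N m) holds it at either end: past halfway (0.52) it snaps on to the other end, before that it springs back. It starts on.
- generator_grip (a point): LONG isolator handle (generator): black upright blade 90 mm long, 16 thick, 38 tall, its top 93 mm above the table; on a fixed grey box 130 x 100 x 45 mm. Site: on the vertical turning axis at mid-length, 79 mm above the table. It turns with the handle: x level along the blade to its white-striped end (pointer), z up. Pointer aims at a white dot on the box when off, at a white bar when on.
- generator (a joint): angle of the long isolator handle, rad: 0 off (pointer at dot), 1.05 on (at bar), with a firm stop at each; grows clockwise seen from above. An over-centre spring (up to about 0.2 N m) holds it at either end: past halfway (0.52) it snaps on to the other end, before that it springs back. It starts off. (The low dimmer knob on a round base is not part of the job.)
Not all that is in view belongs to the job. Leave any red look-alike of the part that bears battery_grip alone. What is shaped like the part that bears generator_grip but red is not meant.

How it is judged:
By the outcome, as a careful person would: the job done as asked, in the order asked, and still so for the second after the job is handed in, with the robot touching nothing.
It also fails if it takes over 48 s, if anything falls off the work surface, if the arm or the gripper's body presses on something with over 40 N, if the wrist force passes 120 N, or if a joint passes its speed limit or range.

## Working session

There is one attempt and no reset: what is moved stays moved. The work goes in short steps, Python scripts to look and compute and a tool call to move; the robot and the scene stay as the last step left them, time stands still between calls to the robot, and variables do not carry over. Pictures are saved under pics/ and viewed, and the job is handed in when it is done.

Besides the shell and the picture viewer there is one more tool, called after ">>>" as name(argument=value, ...) on one line, values as JSON. carry_out: Moves the arm, as the interface text tells. Scaled input: -1 to 1 covers 40 cm each way for a shift and 30 degrees each way for a turn. Its arguments: {"type":"object","properties":{"moves":{"type":"array","items":{"type":"number"}}},"required":["moves"]}

```bash
mkdir -p pics
python3 - <<'E'
from plant import *
import cv2
o=get_obs();print(o)
for n in("scene","top"):
    im=capture(n);cv2.imwrite(f"pics/{n}0.png",im[:,:,::-1]);c=get_calibration(n);print(n,c)
E
```

```text
{'time': 0.0, 'joint_positions': array([ 1.03301665e+00,  3.42699269e-01,  1.52502702e+00,  2.25254692e-05,
        1.27539299e+00, -1.45984093e-01]), 'dq': array([-0.00032155,  0.00040953, -0.0010218 , -0.00012441, -0.00182071,
       -0.00097088]), 'tau': array([-1.45113434e-03, -4.31243384e+01, -2.44214219e+01,  7.14876596e-02,
        5.58739551e-02, -1.36021331e-04]), 'tool_pos': array([200.23736479, 484.89899066, 243.05362635]), 'tcp_rot': array([-3.14008540e+00, -2.43382789e-04,  2.74979031e+00]), 'contact_force': array([-0.63160107, -0.23046901,  0.90396925]), 'moment': array([-0.01985964,  0.02023809,  0.00469662]), 'grip_width': 91.82641350172352}
scene {'vfov': 49.133223716192994, 'cx': 255.88420746286837, 'cy': 188.87447036321507, 'dist': array([-0.0076692,  0.       ,  0.       ,  0.       ,  0.       ]), 'cam_to_world': array([[-1.58738920e-01, -5.59890752e-01,  8.13218483e-01,
         1.36559651e+03],
       [ 9.87295903e-01, -9.58406891e-02,  1.26733433e-01,
         1.47856996e+02],
       [ 6.98254279e-03,  8.23004805e-01,  5.67991492e-01,
         7.69141239e+02],
       [ 0.00000000e+00,  0.00000000e+00,  0.00000000e+00,
         1.00000000e+00]])}
top {'vfov': 53.53065579671155, 'cx': 258.8644144806649, 'cy': 190.2017944225631, 'dist': array([-0.05383305,  0.        ,  0.        ,  0.        ,  0.        ]), 'cam_to_world': array([[ 2.19763934e-02,  9.95938990e-01, -8.73073127e-02,
         2.99529382e+02],
       [-9.99751585e-01,  2.15677200e-02, -5.62153248e-03,
         7.28618550e+00],
       [-3.71568370e-03,  8.74091652e-02,  9.96165564e-01,
         1.11494237e+03],
       [ 0.00000000e+00,  0.00000000e+00,  0.00000000e+00,
         1.00000000e+00]])}
```

View pics/scene0.png

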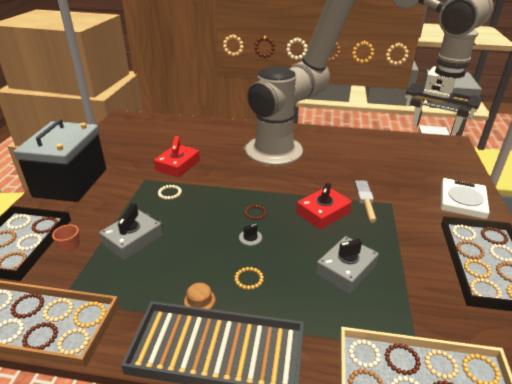

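View pics/top0.png

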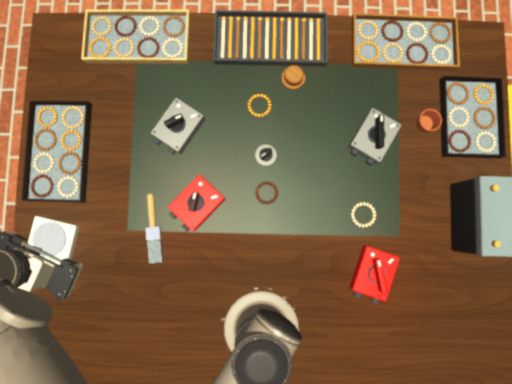

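The scene and top views show two grey boxes: the top view has one at about (178,125), likely the short handle, and one at about (376,135), likely the long one. Next I zoom in on both.

```bash
cat > h.py <<'E'
import numpy as np,cv2
from plant import get_calibration
def ray(c,u,v):
    f=192/np.tan(np.radians(c['vfov']/2));K=np.array([[f,0,c['cx']],[0,f,c['cy']],[0,0,1]])
    p=cv2.undistortPoints(np.array([[[u,v]]],float),K,c['dist'])[0,0]
    T=c['cam_to_world'];d=T[:3,:3]@np.array([p[0],-p[1],-1]);return T[:3,3],d
def onz(c,u,v,z):
    o,d=ray(c,u,v);return (o+d*(z-o[2])/d[2])[:2]
E
python3 - <<'E'
import cv2,numpy as np
t=cv2.imread("pics/top0.png");s=cv2.imread("pics/scene0.png")
a=cv2.resize(t[90:165,140:215],(400,400),interpolation=cv2.INTER_CUBIC);b=cv2.resize(t[97:172,338:413],(400,400),interpolation=cv2.INTER_CUBIC)
cv2.imwrite("pics/ztop.png",np.hstack([a,b]))
a=cv2.resize(s[225:300,310:385],(400,400),interpolation=cv2.INTER_CUBIC);b=cv2.resize(s[190:265,95:170],(400,400),interpolation=cv2.INTER_CUBIC)
cv2.imwrite("pics/zsc.png",np.hstack([a,b]))
E
```

```text
(no output)
```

View pics/ztop.png

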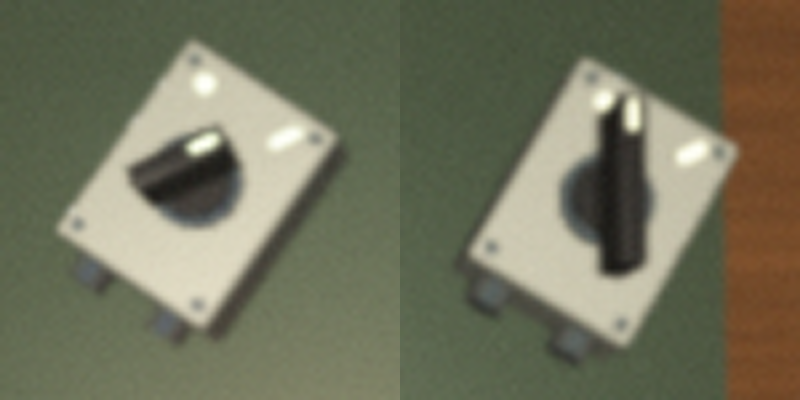

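View pics/zsc.png

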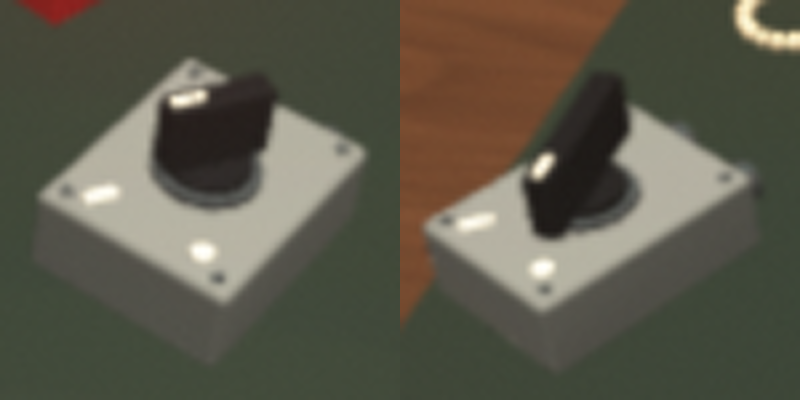

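Run:
```python
from h import *
c=get_calibration("top");cs=get_calibration("scene")
def T(x,y,o,k=400/75): return ((x+.5)/k-.5+o[0],(y+.5)/k-.5+o[1])
for nm,o,corn,circ,dot,bar,strp,tail,off in [
 ("bat",(140,90),[(193,40),(338,138),(205,328),(58,230)],None,(204,84),(286,138),[(188,148),(220,136)],None,0),
 ("gen",(338,97),[(185,58),(337,150),(227,348),(68,252)],None,(203,101),(291,153),[(233,98),(233,132)],None,0)]:
    P=np.array([onz(c,*T(*q,o),45) for q in corn]);C=P.mean(0)
    print(nm,P.round(1).tolist(),C, [np.linalg.norm(P[i]-P[i-1]).round(1) for i in range(4)])
    e=(P[0]+P[1]-P[2]-P[3]);print("box dir",np.degrees(np.arctan2(e[1],e[0])))
    for n,q in(("dot",dot),("bar",bar)):
        d=onz(c,*T(*q,o),46)-C;print(n,np.degrees(np.arctan2(d[1],d[0])),np.linalg.norm(d))
    s=[onz(c,*T(*q,o),93) for q in strp];d=s[1]-s[0]
    print("stripe",s,np.degrees(np.arctan2(*(np.mean(s,0)-C)[::-1])))
# scene-based corners
for nm,o,corn in [("bat",(310,225),[(225,305),(38,195),(192,58),(367,153)]),("gen",(95,190),[(144,312),(24,228),(205,105),(350,178)])]:
    P=np.array([onz(cs,*T(*q,o),45) for q in corn]);print(nm,P.round(1).tolist(),P.mean(0))
```

```text
bat [[659.4, 260.4], [606.0, 179.1], [500.5, 246.8], [552.6, 329.0]] [579.61503063 253.8309026 ] [np.float64(126.8), np.float64(97.3), np.float64(125.3), np.float64(97.4)]
box dir -32.68546958639678
dot -0.815855063206213 54.88444035953781
bar -61.268680904534754 53.23199310541811
stripe [array([585.62194988, 249.01519428]), array([592.2492488 , 232.66705216])] -54.33938988187896
gen [[640.8, -309.7], [592.0, -392.2], [482.0, -330.9], [532.1, -245.4]] [ 561.70436603 -319.55038204] [np.float64(126.3), np.float64(95.9), np.float64(125.9), np.float64(99.1)]
box dir -29.871055408006267
dot 0.6446189180655698 55.09921065166163
bar -59.610127707652104 54.58701171504616
stripe [array([ 604.88126487, -320.28255258]), array([ 586.84740011, -320.04927784])] -1.0323088826092175
bat [[663.7, 264.0], [609.6, 181.4], [501.5, 252.3], [556.3, 332.2]] [582.79479294 257.47372093]
gen [[644.6, -304.9], [597.3, -388.5], [487.8, -340.1], [533.2, -243.5]] [ 565.7040158  -319.24200901]
```

```bash
cat >> h.py <<'E'
from plant import get_obs
from scipy.spatial.transform import Rotation as Ro
def plan(p,yaw):
    o=get_obs();R=Ro.from_euler('xyz',o['tcp_rot']);G=Ro.from_euler('xyz',[np.pi,0,np.radians(yaw)])
    s=R.inv().apply(np.array(p)-o['tool_pos'])/400;r=np.degrees((R.inv()*G).as_rotvec())/30
    print("t",o['time'],"pos",o['tool_pos'].round(1),"rpy",np.degrees(o['tcp_rot']).round(2),"F",o['contact_force'].round(1),"w",round(o['grip_width'],1))
    print("row",s.round(4),r.round(4))
E
python3 -c "
from h import *
plan((580,255,200),118.5)"
```

```text
t 0.1 pos [200.3 484.9 243.1] rpy [-1.7992e+02 -1.0000e-02  1.5755e+02] F [ 0.3  0.2 -0. ] w 91.9
row [-1.0969 -0.1687  0.1078] [-2.5000e-03  5.0000e-04  1.3017e+00]
```

>>> carry_out(moves=[-0.1, -0.015, 0, 0, 0, 0.1, 1, -0.2, -0.03, 0, 0, 0, 0.2, 1, -0.3, -0.045, 0, 0, 0, 0.3, 1, -0.4, -0.06, 0, 0, 0, 0.4, 1, -0.5, -0.08, 0, 0, 0, 0.55, 1, -0.6, -0.1, 0, 0, 0, 0.7, 1, -0.7, -0.11, 0.02, 0, 0, 0.85, 1, -0.8, -0.12, 0.04, 0, 0, 0.95, 1])

```text
time: 0.9
tool_pos: [479.0, 317.3, 226.8]
tcp_rot: [-3.14, 0.0, 2.249]
contact_force: [0.1, 0.4, 0.8]
grip_width: 92.0
```

```bash
python3 -c "
from h import *
plan((580,255,200),118.5)"
```

```text
t 0.9 pos [479.  317.3 226.8] rpy [-1.7993e+02  2.0000e-02  1.2887e+02] F [0.1 0.4 0.8] w 92.0
row [-0.2797  0.099   0.0671] [-0.0023  0.0009  0.3458]
```

>>> carry_out(moves=[-0.09, 0.03, 0.02, 0, 0, 0.15, 0.6, -0.18, 0.06, 0.04, 0, 0, 0.25, 0.6, -0.25, 0.09, 0.06, 0, 0, 0.346, 0.6, -0.28, 0.099, 0.067, -0.002, 0, 0.346, 0.6, -0.28, 0.099, 0.067, -0.002, 0, 0.346, 0.6, -0.28, 0.099, 0.067, -0.002, 0, 0.346, 0.6, -0.28, 0.099, 0.067, -0.002, 0, 0.346, 0.6, -0.28, 0.099, 0.067, -0.002, 0, 0.346, 0.6])

```text
time: 1.7
tool_pos: [579.2, 255.9, 200.8]
tcp_rot: [3.141, 0.001, 2.07]
contact_force: [0.7, 0.0, 0.6]
grip_width: 54.9
```

```bash
python3 -c "
from h import *
from plant import capture
plan((580,255,80),118.5)
np.set_printoptions(suppress=True)
c=get_calibration('wrist');im=capture('wrist');print(c)
np.save('w1.npy',c,allow_pickle=True)
cv2.imwrite('pics/w1.png',im[:,:,::-1])"
```

```text
t 1.7 pos [579.2 255.9 200.8] rpy [1.7997e+02 3.0000e-02 1.1860e+02] F [0.7 0.  0.6] w 54.9
row [-0.0028  0.0005  0.3019] [0.0011 0.001  0.0033]
{'vfov': 58.23450022543887, 'cx': 249.8491577844687, 'cy': 192.34102300366544, 'dist': array([-0.08297243,  0.        ,  0.        ,  0.        ,  0.        ]), 'cam_to_world': array([[  0.87825549,  -0.46115312,  -0.12651125, 543.6731675 ],
       [  0.47819168,   0.84701295,   0.23216755, 317.60320397],
       [  0.00009188,  -0.26439905,   0.96441336, 342.30486983],
       [  0.        ,   0.        ,   0.        ,   1.        ]])}
```

View pics/w1.png

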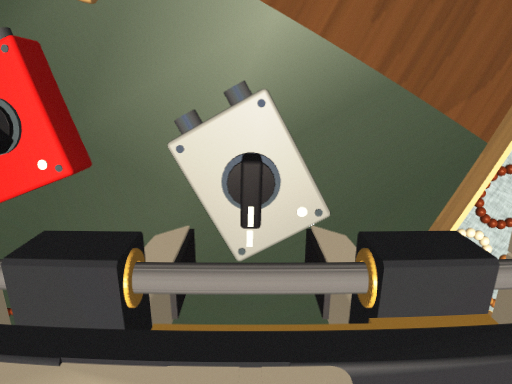

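The wrist view shows the battery blade pointing down the image, with its stripe at (250,217). The bar is at (250,239), the dot at (302,212), and the round base is centred near (251,181). The pointer is at the bar, so the battery is on.

```bash
python3 -c "
from h import *
c=np.load('w1.npy',allow_pickle=True).item()
f=lambda d:np.degrees(np.arctan2(d[1],d[0]))
P=np.array([onz(c,*q,45) for q in [(266,91),(329,213),(239,260),(169,146)]]);C=P.mean(0);print(C)
print('circ',onz(c,251,181,50),'bladetop',onz(c,251,190,93))
for n,q,z in(('bar',(250,239),45),('dot',(302,212),45),('stripe',(250,217),93)):
  p=onz(c,*q,z);print(n,p,f(p-C),np.linalg.norm(p-C))
print(f(onz(c,250,226,93)-onz(c,252,155,93)))
plan((C[0],C[1],80),118.5)
"
```

```text
[578.68713426 256.14361187]
circ [577.99783592 256.71540949] bladetop [576.26456116 259.59460406]
bar [604.31797748 206.57241312] -62.65872562290509 55.805410755785736
dot [633.25356371 252.43657714] -3.8864845584017744 54.69220537930911
stripe [585.83478103 240.45771763] -65.50250158696838 17.23763709046732
-62.940638801875195
t 1.75 pos [579.3 255.8 200.7] rpy [1.7997e+02 3.0000e-02 1.1859e+02] F [ 0.4 -0.4  0.2] w 55.3
row [ 0.0017 -0.0012  0.3018] [0.0011 0.001  0.003 ]
```

>>> carry_out(moves=[0.001, -0.001, 0.07, 0, 0, 0.035, 0.5, 0.001, -0.001, 0.14, 0, 0, 0.035, 0.5, 0.001, -0.001, 0.21, 0, 0, 0.035, 0.5, 0.001, -0.001, 0.27, 0, 0, 0.035, 0.5, 0.001, -0.001, 0.305, 0, 0, 0.035, 0.5, 0.001, -0.001, 0.305, 0, 0, 0.035, 0.4, 0.001, -0.001, 0.305, 0, 0, 0.035, 0.3, 0.001, -0.001, 0.305, 0, 0, 0.035, 0.25])

```text
time: 2.55
tool_pos: [579.8, 256.3, 80.4]
tcp_rot: [3.138, 0.001, 2.052]
contact_force: [0.6, 0.5, -0.1]
grip_width: 26.6
```

>>> carry_out(moves=[0, 0, 0, 0, 0, 0, 0.2, 0, 0, 0, 0, 0, 0, 0.15, 0, 0, 0, 0, 0, 0, 0.1, 0, 0, 0, 0, 0, 0, 0.1, 0, 0, 0, 0, 0, 0, 0.1, 0, 0, 0, 0, 0, 0, 0.1, 0, 0, 0, 0, 0, 0, 0.1, 0, 0, 0, 0, 0, 0, 0.1])

```text
time: 3.35
tool_pos: [579.9, 256.3, 81.7]
tcp_rot: [3.137, 0.001, 2.051]
contact_force: [-3.6, -1.9, 6.4]
grip_width: 15.9
```

```bash
python3 -c "
from h import *
plan((579,256,78),147)"
```

```text
t 3.35 pos [579.9 256.3  81.7] rpy [1.7976e+02 7.0000e-02 1.1754e+02] F [-3.6 -1.9  6.4] w 15.9
row [ 0.0004 -0.0024  0.0092] [ 0.0073  0.0045 -0.982 ]
```

>>> carry_out(moves=[0, 0, 0, 0, 0, -0.15, 0.1, 0, 0, 0, 0, 0, -0.3, 0.1, 0, 0, 0, 0, 0, -0.45, 0.1, 0, 0, 0, 0, 0, -0.6, 0.1, 0, 0, 0, 0, 0, -0.75, 0.1, 0, 0, 0, 0, 0, -0.9, 0.1, 0, 0, 0, 0, 0, -1, 0.1, 0, 0, 0, 0, 0, -1, 0.1])

```text
time: 4.15
tool_pos: [579.9, 256.3, 81.7]
tcp_rot: [3.139, 0.003, 2.575]
contact_force: [-1.1, 0.8, 0.2]
grip_width: 16.0
```

```bash
python3 -c "
from h import *
plan((579,256,80),176)"
```

```text
t 4.15 pos [579.9 256.3  81.7] rpy [179.83   0.19 147.56] F [-1.1  0.8  0.2] w 16.0
row [ 0.0015 -0.0018  0.0043] [ 0.0041  0.0076 -0.9478]
```

>>> carry_out(moves=[0, 0, 0, 0, 0, -0.15, 0.1, 0, 0, 0, 0, 0, -0.3, 0.1, 0, 0, 0, 0, 0, -0.45, 0.1, 0, 0, 0, 0, 0, -0.6, 0.1, 0, 0, 0, 0, 0, -0.75, 0.1, 0, 0, 0, 0, 0, -0.87, 0.1, 0, 0, 0, 0, 0, -0.95, 0.1, 0, 0, 0, 0, 0, -0.95, 0.1])

```text
time: 4.95
tool_pos: [579.9, 256.3, 81.7]
tcp_rot: [3.141, 0.004, 3.072]
contact_force: [0.4, 0.8, -0.6]
grip_width: 15.5
```

```bash
python3 -c "
from h import *
plan((579,256,80),176);print(get_obs()['moment'])"
```

```text
t 4.95 pos [579.9 256.3  81.7] rpy [179.95   0.26 176.04] F [ 0.4  0.8 -0.6] w 15.5
row [ 0.0022 -0.001   0.0043] [0.0018 0.0086 0.0012]
[-0.19005037  0.08329206  0.2327298 ]
```

Turned 58.5°. Next I open the jaws, let the spring settle the handle, then lift.

>>> carry_out(moves=[0, 0, 0, 0, 0, 0, 0.5, 0, 0, 0, 0, 0, 0, 0.5, 0, 0, 0, 0, 0, 0, 0.5, 0, 0, 0, 0, 0, 0, 0.5, 0, 0, -0.07, 0, 0, 0, 0.5, 0, 0, -0.15, 0, 0, 0, 0.5, 0, 0, -0.23, 0, 0, 0, 0.5, 0, 0, -0.3, 0, 0, 0, 0.5])

```text
time: 5.75
tool_pos: [579.5, 256.2, 203.6]
tcp_rot: [3.14, 0.006, 3.072]
contact_force: [-0.1, 0.6, 1.0]
grip_width: 46.3
```

```bash
python3 -c "
from h import *
from plant import capture
plan((562,-320,200),178)
c=get_calibration('wrist');im=capture('wrist')
np.save('w2.npy',c,allow_pickle=True)
cv2.imwrite('pics/w2.png',im[:,:,::-1])"
```

```text
t 5.75 pos [579.5 256.2 203.6] rpy [179.92   0.32 176.01] F [-0.1  0.6  1. ] w 46.3
row [-0.0566 -1.4402  0.0072] [ 0.0025  0.0107 -0.0664]
```

View pics/w2.png

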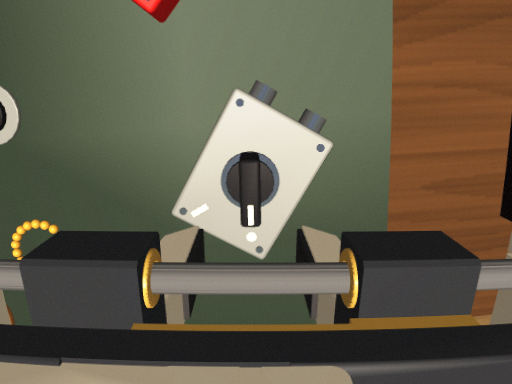

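The wrist view shows the stripe at (251,215) aiming at the dot (251,237), so the battery is off. I now move to the generator.

>>> carry_out(moves=[0, -0.1, 0, 0, 0, 0, 0.6, 0, -0.2, 0, 0, 0, 0, 0.6, 0, -0.3, 0, 0, 0, 0, 0.6, 0, -0.42, 0, 0, 0, 0, 0.6, 0, -0.54, 0, 0, 0, 0, 0.6, 0, -0.66, 0, 0, 0, 0, 0.6, 0, -0.78, 0, 0, 0, 0, 0.6, 0, -0.9, 0, 0, 0, 0, 0.6])

```text
time: 6.6
tool_pos: [555.9, -104.1, 207.4]
tcp_rot: [3.137, 0.014, 3.072]
contact_force: [0.5, -0.3, -0.2]
grip_width: 54.8
```

```bash
python3 -c "
from h import *
plan((562,-320,200),178)"
```

```text
t 6.6 pos [ 555.9 -104.1  207.4] rpy [179.76   0.78 175.99] F [ 0.5 -0.3 -0.2] w 54.8
row [-0.0526 -0.5374  0.017 ] [ 0.0075  0.026  -0.0668]
```

>>> carry_out(moves=[-0.01, -0.1, 0, 0, 0, -0.02, 0.6, -0.02, -0.2, 0.01, 0, 0, -0.04, 0.6, -0.03, -0.3, 0.017, 0, 0.02, -0.06, 0.6, -0.04, -0.4, 0.017, 0.007, 0.026, -0.1, 0.6, -0.05, -0.49, 0.017, 0.007, 0.026, -0.1, 0.6, -0.053, -0.537, 0.017, 0.007, 0.026, -0.1, 0.6, -0.053, -0.537, 0.017, 0.007, 0.026, -0.1, 0.6, -0.053, -0.537, 0.017, 0.007, 0.026, -0.1, 0.6])

```text
time: 7.4
tool_pos: [561.9, -319.6, 199.6]
tcp_rot: [3.141, -0.0, 3.123]
contact_force: [-0.1, 0.3, 0.8]
grip_width: 54.8
```

```bash
python3 -c "
from h import *
from plant import capture
plan((562,-320,80),180)
c=get_calibration('wrist');im=capture('wrist')
np.save('w3.npy',c,allow_pickle=True)
cv2.imwrite('pics/w3.png',im[:,:,::-1])"
```

```text
t 7.4 pos [ 561.9 -319.6  199.6] rpy [ 1.7994e+02 -2.0000e-02  1.7894e+02] F [-0.1  0.3  0.8] w 54.8
row [-0.0003 -0.0014  0.2989] [ 0.0021 -0.0008 -0.0352]
```

View pics/w3.png

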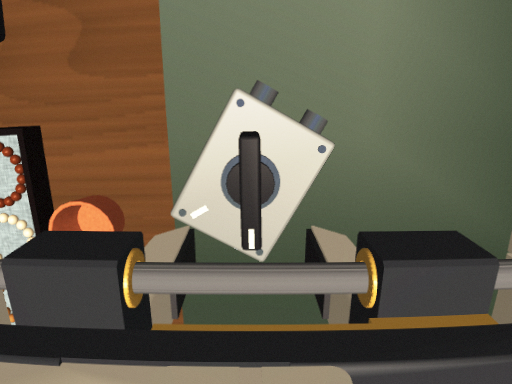

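The wrist view shows the long blade from (250,133) to (251,248), with its stripe at (251,238) covering the dot. The bar is at (199,212), so the generator is off.

```bash
python3 -c "
from h import *
c=np.load('w3.npy',allow_pickle=True).item()
f=lambda d:np.degrees(np.arctan2(d[1],d[0]))
P=np.array([onz(c,*q,45) for q in [(238,89),(333,147),(263,261),(171,215)]]);C=P.mean(0);print(C)
print('circ',onz(c,250.5,182,50))
a,b=onz(c,249.5,135,93),onz(c,251.5,248,93);print(f(b-a),(a+b)/2,np.linalg.norm(b-a))
p=onz(c,199,212,45);print('bar',f(p-C))
plan((C[0],C[1],80),180)
c=get_calibration('top');print('cup',onz(c,430,120,40))
"
```

```text
[ 560.19285941 -319.46385007]
circ [ 559.71418471 -319.58210486]
-0.08563951332275337 [ 558.58700918 -319.67555269] 87.69634040610867
bar -59.603433870083464
t 7.45 pos [ 562.1 -318.9  199.8] rpy [ 1.7994e+02 -2.0000e-02  1.7901e+02] F [0.4 0.2 1.1] w 55.1
row [ 0.0048 -0.0018  0.2995] [ 0.0019 -0.0005 -0.0331]
cup [ 609.91845676 -480.88435113]
```

Next I descend and grip. The cup is about 160 mm away, so it is clear.

>>> carry_out(moves=[0.002, -0.001, 0.07, 0, 0, -0.03, 0.5, 0.004, -0.002, 0.14, 0.002, 0, -0.03, 0.5, 0.004, -0.002, 0.21, 0.002, 0, -0.03, 0.5, 0.004, -0.002, 0.27, 0.002, 0, -0.03, 0.5, 0.004, -0.002, 0.303, 0.002, 0, -0.03, 0.5, 0.004, -0.002, 0.303, 0.002, 0, -0.03, 0.4, 0.004, -0.002, 0.303, 0.002, 0, -0.03, 0.3, 0.004, -0.002, 0.303, 0.002, 0, -0.03, 0.25])

```text
time: 8.25
tool_pos: [561.4, -319.9, 80.3]
tcp_rot: [-3.14, 0.002, 3.14]
contact_force: [-0.2, -0.3, 0.0]
grip_width: 26.9
```

>>> carry_out(moves=[0, 0, 0, 0, 0, 0, 0.2, 0, 0, 0, 0, 0, 0, 0.15, 0, 0, 0, 0, 0, 0, 0.1, 0, 0, 0, 0, 0, 0, 0.1, 0, 0, 0, 0, 0, 0, 0.1, 0, 0, 0, 0, 0, 0, 0.1, 0, 0, 0, 0, 0, 0, 0.1, 0, 0, 0, 0, 0, 0, 0.1])

```text
time: 9.05
tool_pos: [562.0, -319.3, 81.8]
tcp_rot: [-3.14, 0.004, 3.141]
contact_force: [-0.3, 5.1, 5.2]
grip_width: 15.9
```

>>> carry_out(moves=[0, 0, 0, 0, 0, 0.15, 0.1, 0, 0, 0, 0, 0, 0.3, 0.1, 0, 0, 0, 0, 0, 0.45, 0.1, 0, 0, 0, 0, 0, 0.6, 0.1, 0, 0, 0, 0, 0, 0.75, 0.1, 0, 0, 0, 0, 0, 0.9, 0.1, 0, 0, 0, 0, 0, 1, 0.1, 0, 0, 0, 0, 0, 1, 0.1])

```text
time: 9.85
tool_pos: [562.0, -319.4, 81.8]
tcp_rot: [3.141, 0.004, 2.616]
contact_force: [-0.2, -0.5, -1.7]
grip_width: 15.7
```

>>> carry_out(moves=[0, 0, 0, 0, 0, 0.15, 0.1, 0, 0, 0, 0, 0, 0.3, 0.1, 0, 0, 0, 0, 0, 0.45, 0.1, 0, 0, 0, 0, 0, 0.6, 0.1, 0, 0, 0, 0, 0, 0.75, 0.1, 0, 0, 0, 0, 0, 0.87, 0.1, 0, 0, 0, 0, 0, 0.95, 0.1, 0, 0, 0, 0, 0, 0.95, 0.1])

```text
time: 10.65
tool_pos: [561.9, -319.7, 81.8]
tcp_rot: [3.139, 0.004, 2.119]
contact_force: [-0.7, -1.2, -2.0]
grip_width: 15.5
```

>>> carry_out(moves=[0, 0, 0, 0, 0, 0, 0.5, 0, 0, 0, 0, 0, 0, 0.5, 0, 0, 0, 0, 0, 0, 0.5, 0, 0, 0, 0, 0, 0, 0.5, 0, 0, -0.07, 0, 0, 0, 0.5, 0, 0, -0.15, 0, 0, 0, 0.5, 0, 0, -0.23, 0, 0, 0, 0.5, 0, 0, -0.3, 0, 0, 0, 0.5])

```text
time: 11.45
tool_pos: [561.6, -319.4, 203.7]
tcp_rot: [3.139, 0.005, 2.12]
contact_force: [-0.1, 1.0, -0.7]
grip_width: 45.9
```

```bash
python3 -c "
from h import *
from plant import capture
plan((562,-320,200),120)
c=get_calibration('wrist');im=capture('wrist');s=capture('scene')
np.save('w4.npy',c,allow_pickle=True)
cv2.imwrite('pics/w4.png',im[:,:,::-1]);cv2.imwrite('pics/s4.png',s[:,:,::-1])"
```

```text
t 11.45 pos [ 561.6 -319.4  203.7] rpy [179.85   0.27 121.46] F [-0.1  1.  -0.7] w 45.9
row [-0.0018  0.0002  0.0092] [0.0052 0.009  0.0487]
```

View pics/w4.png

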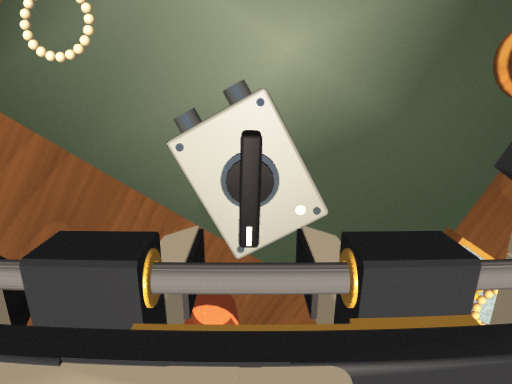

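View pics/s4.png

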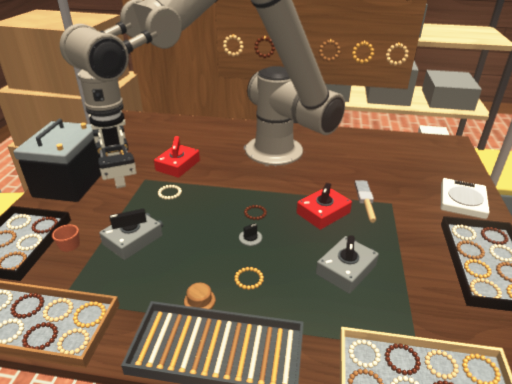

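The wrist view shows the long blade from (252,133) to (249,246), covering the bar, with the dot uncovered at (300,210). The scene view shows both handles turned. I check both angles numerically before handing in.

```bash
python3 -c "
from h import *
f=lambda d:np.degrees(np.arctan2(d[1],d[0]))
c=np.load('w4.npy',allow_pickle=True).item()
print('gen now',f(onz(c,249,246,93)-onz(c,252,134,93)),'bar -59.6')
c=np.load('w2.npy',allow_pickle=True).item()
print('bat now',f(onz(c,251,226,93)-onz(c,249,154,93)),'dot',f(onz(c,251.5,237,45)-np.array([579,256])))
from plant import close_job;print(get_obs()['time']);print(close_job())"
```

```text
gen now -60.02464092662575 bar -59.6
bat now -2.483704071274667 dot -2.731951189713076
11.55
the job is handed in; nothing more can be done
None
```

The lamps are changed over: I turned the short-handled battery isolator off first, then the long-handled generator isolator on, and handed the job in at 11.55 s. For each one I gripped the blade on its turning axis, turned it about 58.5°, released it so the spring could settle it, and lifted clear.

- **Battery:** after release its pointer was at -2.5°, with the dot at -2.7°, so it is off. I measured this before starting on the generator, so the two were never on together. In the last scene picture it looked unchanged.
- **Generator:** its pointer ended at -60.0°, with the bar at -59.6°, so it is on.
- **Forces:** the wrist readings at the end of each move stayed under about 8 N. At hand-in the arm was 200 mm up and touching nothing.
- **Small disagreements:** box centres from the top, scene and wrist cameras differed by up to about 6 mm. I used the wrist-camera values. No check failed.

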